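Unpile the laundry things onto their rests

TASK

The laundry things have been piled on the folding counter. Take the pile apart and set each thing upright and flat on the floor of its own white rest, inside the rim: the grey box in the wide rectangular rest, the ceramic pot in the large round one, the aluminium tin in the small round one, and the scraper lying flat side down, along the long narrow one. Never tip over the box, the pot or the tin on the way, and leave the jar and the brush where they are.

Things in the scene. Friction and masses are not known exactly. Their poses are not given: they have to be found in the camera images.
- box: Closed rectangular box, grey painted steel, 104 (its x) x 60 (its y) x 34 mm high, rigid; the lowest thing of the pile, standing on the counter. Either way round is right. Origin at the centre of its underside, z up. About 0.16 kg.
- pot: White ceramic clothespin pot, round, 64 mm diameter, closed with a fixed flat cork lid of 54 mm diameter; 46 mm high in all (ceramic up to 42 mm). Stands on the box, up to 20 mm off its middle along its length. Origin at the centre of its underside, z up. About 0.2 kg.
- tin: Small round aluminium tin with its snap lid shut, 40 mm diameter, 24 mm high. Stands on the pot's lid. Origin at the centre of its underside, z up. About 0.045 kg.
- scraper: Yellow hard silicone scraper, 130 mm long along its x, flat underside. Handle: 16 mm wide (y), 18 mm high, from x = -65 to +20 mm; blade: 36 mm wide, 6 mm thick (4 mm at the tip), from x = +20 to +65 mm. Lies across the tin on top of the pile. Origin at the middle of its length, on the underside, z up; its centre of mass is within 8 mm of it, towards the handle. Either way round is right. About 0.04 kg.
- box_rest: Fixed white-painted steel rest, low-rimmed like a shallow tray: floor 3 mm thick, rim 3 mm thick with its top 8 mm above the counter. Origin at the centre of its underside, on the counter; z up. Rectangular, inside 122 (x) x 78 (y) mm: for the box.
- pot_rest: Fixed white-painted steel rest, low-rimmed like a shallow tray: floor 3 mm thick, rim 3 mm thick with its top 8 mm above the counter. Origin at the centre of its underside, on the counter; z up. Round, inside diameter 80 mm: for the pot.
- tin_rest: Fixed white-painted steel rest, low-rimmed like a shallow tray: floor 3 mm thick, rim 3 mm thick with its top 8 mm above the counter. Origin at the centre of its underside, on the counter; z up. Round, inside diameter 56 mm: for the tin.
- scraper_rest: Fixed white-painted steel rest, low-rimmed like a shallow tray: floor 3 mm thick, rim 3 mm thick with its top 8 mm above the counter. Origin at the centre of its underside, on the counter; z up. Long and narrow, inside 150 (x) x 54 (y) mm: for the scraper.
- jar: Bystander: closed jar, 52 mm diameter, 60 mm high, loose on the counter. Origin at the centre of its underside.
- brush: Bystander: small brush with a wooden handle, 170 mm long along its x (handle to -x), 42 mm wide, 20 mm high, lying loose on the counter. Origin at the middle of its length, on the counter.
There are look-alikes about, which are no part of the job. Of the things that look like the scraper, the smallest one is meant.

How it is judged:
By the outcome, as a careful person would: the job done as asked, in the order asked, and still so for the second after the job is handed in, with the robot touching nothing.
It also fails if it takes over 136 s, if anything falls off the work surface, if the arm or the gripper's body presses on something with over 40 N, if the wrist force passes 120 N, or if a joint passes its speed limit or range.

ROBOT

A 6-joint arm with a two-finger parallel gripper is mounted at the origin on the work surface. World frame = base frame: x ahead of the robot, y to its left, z up, the work surface at z = 0. Lengths are in mm, angles in rad, forces in N, time in s.
With the tool pointing down it reaches from about 275 to 825 mm from the base axis. Payload 5.2 kg.
Tool frame: the origin (TCP) lies at the very end of the fingers, on their centre line; the grasp point (between the pads) lies 19 mm behind it; z points along the fingers, y is the line along which they close (so a half turn about z gives the same grasp; the last joint's range is limited). The gripper opens to 93 mm and grips with 3 to 60 N. Pads are 15 mm wide; open, the fingers measure 128 mm over their backs; the gripper's body (75 mm by 188 mm) begins 65 mm behind the grasp point.
Start: joints at [-1.308, 0.259, 1.535, -0, 1.348, -0.203], TCP at [247.046, -491.399, 189.753] pointing down, gripper open.
Joint ranges: [-3.14, 3.14], [-0.91, 2.08], [0.19, 2.58], [-1.22, 4.36], [0.22, 2.71], [-3.12, 3.12]. Speed limits (rad/s): [2.57, 2.57, 3.14, 3.14, 3.14, 3.14].

INTERFACE

Orientations are given as [roll, pitch, yaw] about the fixed x, y, z axes, in that order (R = Rz(yaw) Ry(pitch) Rx(roll)).
In Python, from bench import robot gives the robot as it stands. The module is installed in compiled form; this text tells all that it offers. Calls block until the motion is done:
- robot.move_ptp(position, orientation): joint-space move of the TCP to a pose.
- robot.move_linear(position, ori=None, speed=150, f_stop=None): straight line of the TCP; ori=None keeps the orientation; speed is the mean speed in mm/s. With f_stop (N) it stops when the force on the tool has changed by that much, and returns True; else False.
- robot.move_j(angles): joint-space move.
- robot.move_gripper(opening): opening from 0.0 (shut) to 1.0 (fully open); the grip force is fixed at half the most; returns when the fingers have stopped.
- robot.sleep(seconds).
- robot.inverse_kinematics(position, orientation): joint angles nearest the present ones, or None.
- robot.get_image(name): name is "scene" or "top" or "wrist"; returns a dict with "img" (420x560x3 uint8, blue, green, red), "fovy" (degrees; the focal length in pixels is half the picture's height over the tangent of half this angle, whatever the lens; pixels are square), "cx", "cy" (the principal point, pixels), "eye" and "orientation" of the camera in the world. Camera axes: x right, y down, z forward; pixel columns grow to the right and rows downward; lengths in mm; the calibration is good to about 2 mm. A picture is of the moment at which its call begins. There is no depth.
A pose or a line that the arm cannot do raises robot.MotionError and nothing moves.
- robot.hand_in(): hands the job in; it is judged then, once.
Readings, each from a call of its own:
- robot.current_t(): time.
- robot.current_qpos(): joint angles.
- robot.current_joint_vel(): joint speeds.
- robot.current_joint_efforts(): joint torques, N m.
- robot.current_tcp_pos(): TCP position.
- robot.current_eef_rot(): TCP orientation.
- robot.current_contact_force(): force on the tool from outside, world axes, zero at the start.
- robot.current_ft_torque(): the same for the moment, N m.
- robot.current_gripper_width(): opening from 0.0 (shut) to 1.0 (fully open).
- robot.current_finger_force(): force on a finger pad.
Only numpy, scipy, OpenCV 4.12 (cv2) and the standard library are available. Lean on these libraries where they do the work, as an engineer would, in place of code of your own. Each camera call takes 0.05 s, during which the arm holds its last target. There are 200 camera calls.

## Working session

There is one attempt and no reset: what is moved stays moved. The work goes in short steps, each a Python script; the robot and the scene stay as the last script left them, time stands still between calls to the robot, and variables do not carry over. Pictures are saved under pics/ and viewed, at most 14 in all, crops included, and the job is handed in when it is done.

```bash
mkdir -p pics
cat > h.py <<'E'
from bench import robot
import numpy as np, cv2
from scipy.spatial.transform import Rotation as R
def grab(n,name=None):
    d=robot.get_image(n)
    if name: cv2.imwrite('pics/'+name+'.png',d['img'])
    return d
def cam(d):
    f=210/np.tan(np.radians(d['fovy'])/2)
    o=np.array(d['orientation'],float)
    M=o if o.shape==(3,3) else R.from_euler('xyz',o).as_matrix()
    return f,M,np.array(d['eye'],float)
def ray(d,u,v,z):
    f,M,e=cam(d); r=M@np.array([(u-d['cx'])/f,(v-d['cy'])/f,1]); return e+r*(z-e[2])/r[2]
def proj(d,p):
    f,M,e=cam(d); c=M.T@(np.array(p)-e); return f*c[0]/c[2]+d['cx'],f*c[1]/c[2]+d['cy']
E
python3 - <<'E'
from h import *
for n in('scene','top'):
    d=grab(n,n+'0'); print(n,d['fovy'],d['cx'],d['cy'],d['eye'],d['orientation'],{k for k in d})
print(robot.current_eef_rot(),robot.current_t())
E
```

```text
scene 54.82436012914479 281.4308313239451 210.4429597490487 [1042.10906928  834.74031436  789.05291417] [-2.24289954 -0.005442    2.58011949] {'fovy', 'cy', 'cx', 'orientation', 'img', 'eye'}
top 50.45167086616614 277.086870099286 210.66079332567523 [ 442.27873401   49.42492612 1137.64181757] [-3.02178387  0.01328879 -1.55757591] {'fovy', 'cy', 'cx', 'orientation', 'img', 'eye'}
[-3.13999469e+00 -3.23745944e-04  4.65812400e-01] 0.1
```

View pics/top0.png

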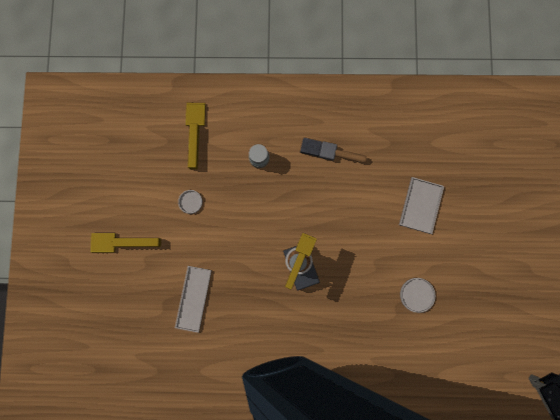

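View pics/scene0.png

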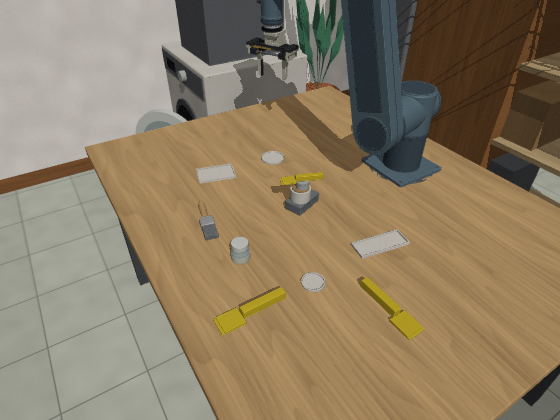

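The top view shows the pile at about (300,262), the scraper rest at (193,299), the tin rest at (190,202), the box rest at (422,206) and the pot rest at (418,295). The two big yellow look-alikes are at (195,135) and (125,243). In the scene view the small scraper lies level on the pile.

```bash
cat > m.py <<'E'
from h import *
def tomm(d,c,z): return np.array([ray(d,u,v,z)[:2] for u,v in c.reshape(-1,2)],np.float32)
def comps(mask,amin=80):
    cs,_=cv2.findContours(mask.astype(np.uint8)*255,cv2.RETR_EXTERNAL,cv2.CHAIN_APPROX_NONE)
    return [c for c in cs if cv2.contourArea(c)>amin]
def white(d):
    h=cv2.cvtColor(d['img'],cv2.COLOR_BGR2HSV); m=(h[...,1]<60)&(h[...,2]>120)
    return cv2.morphologyEx(m.astype(np.uint8),cv2.MORPH_CLOSE,np.ones((3,3)))
def yellow(d):
    h=cv2.cvtColor(d['img'],cv2.COLOR_BGR2HSV); return (h[...,0]>20)&(h[...,0]<35)&(h[...,1]>190)&(h[...,2]>90)
def rect(P):
    (c,(w,h),a)=cv2.minAreaRect(P)
    if w<h: w,h,a=h,w,a+90
    return np.round(c,1),round(w,1),round(h,1),round(a%180,1)
E
python3 - <<'E'
from m import *
d=grab('top')
w=white(d); w[:90]=0
for c in comps(w): print('W',c.reshape(-1,2).mean(0).round(),rect(tomm(d,c,6)))
for c in comps(yellow(d)): print('Y',c.reshape(-1,2).mean(0).round(),rect(tomm(d,c,8)),rect(tomm(d,c,118)))
print(ray(d,*(300,262),80))
E
```

```text
W [417. 295.] (array([ 372.2, -286.2]), 81.7, 76.9, 178.8)
W [192. 298.] (array([354.5, 275.1]), 155.3, 58.9, 170.1)
W [190. 201.] (array([600.9, 289.2]), 57.5, 54.2, 1.9)
W [421. 205.] (array([ 598. , -301.5]), 127.1, 84.0, 164.4)
W [258. 153.] (array([730. , 119.2]), 45.0, 44.5, 45.3)
W [  8. 174.] (array([650.5, 757. ]), 493.7, 61.6, 5.0)
Y [299. 260.] (array([449.7,   9.6]), 140.6, 37.0, 158.7) (array([449. ,  13.5]), 126.9, 33.4, 158.7)
Y [121. 242.] (array([493.4, 454.1]), 168.2, 45.7, 90.7) (array([488.4, 414.7]), 151.8, 41.3, 90.7)
Y [194. 132.] (array([777. , 283.6]), 169.9, 47.4, 1.9) (array([744.4, 260.8]), 153.3, 42.8, 1.9)
[448.23856106   9.57283786  80.        ]
```

Run:
```python
from m import *
robot.move_ptp([449,13,330],[np.pi,0,np.radians(-21.3)])
d=grab('wrist','w1'); print(d['eye'],d['orientation'],d['fovy'],d['cx'],d['cy'],robot.current_t(),robot.current_qpos())
for c in comps(yellow(d)): print('Y',c.reshape(-1,2).mean(0).round(),rect(c.astype(np.float32)))
```

```text
[527.27115601 -16.62177564 524.57030296] [ 2.84305620e+00 -9.31162856e-04 -1.94295015e+00] 63.441136550841954 281.90017429854163 201.43063835213712 2.2167 [-2.21440410e-01  1.22660207e-02  1.48940933e+00 -2.07183799e-04
  1.64055213e+00  1.72186760e+00]
Y [ 30. 224.] (array([ 33. , 223.5]), 81.7, 27.3, 158.2)
Y [281. 185.] (array([281., 185.]), 66.0, 12.0, 90.0)
Y [282. 131.] (array([281.5, 131. ]), 38.0, 29.0, 90.0)
Y [18. 35.] (array([16.6, 34.4]), 76.3, 15.6, 60.9)
```

View pics/w1.png

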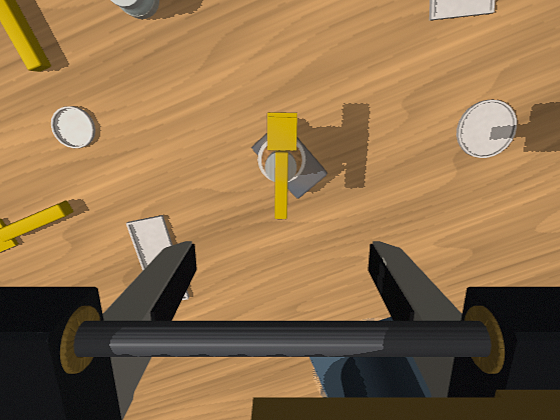

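The wrist view shows the scraper above the tin, with its blade at (282,131) and its handle running from (281,152) to (281,219). The white pot ring is around (281,158). Three box-top corners show at (252,150), (328,172) and (298,198).

Run:
```python
from m import *
d=grab('wrist')
print('tip',ray(d,282,112,108),'end',ray(d,281,219,122),ray(d,281,219,104),'mid',ray(d,281,185,122), 'bladeend',ray(d,281.5,151,110))
for p in((252,150),(328,172),(298,198)): print('box',ray(d,*p,34))
h=cv2.cvtColor(d['img'],cv2.COLOR_BGR2HSV)
m=((h[...,1]<50)&(h[...,2]>140)); s=np.zeros_like(m); s[125:205,245:320]=1
P=np.argwhere(m&s)[:,::-1]; print(P.min(0),P.max(0))
c=max(comps((m&s),5),key=cv2.contourArea)
q=cv2.convexHull(P.astype(np.int32)); e=cv2.minEnclosingCircle(q); print('potpx',e,'->',ray(d,*e[0],76),'r',e[1])
cv2.imwrite('pics/c1.png',cv2.resize(d['img'][90:230,210:350],None,fx=4,fy=4,interpolation=cv2.INTER_NEAREST))
```

```text
tip [511.08855061 -10.95606524 108.        ] end [390.57584321  37.4885865  122.        ] [384.46183318  39.91436317 104.        ] mid [431.69141095  21.38704971 122.        ] bladeend [468.46508262   6.35128972 110.        ]
box [474.52341893  49.71651835  34.        ]
box [403.96909995 -41.88194066  34.        ]
box [382.67164234  13.24186179  34.        ]
[258 141] [304 181]
potpx ((280.4817810058594, 159.109375), 23.825176239013672) -> [454.08000897  13.43997349  76.        ] r 23.825176239013672
```

View pics/c1.png

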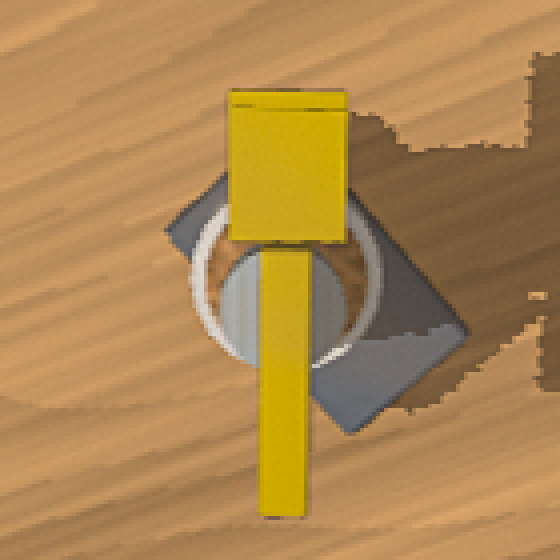

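```bash
cat >> m.py <<'E'
def down(x,y,z,yaw): robot.move_ptp([x,y,z],[np.pi,0,np.radians(yaw)])
def rests(d):
    h=cv2.cvtColor(d['img'],cv2.COLOR_BGR2HSV); w=white(d)
    for c in comps(w,300): print('W',c.reshape(-1,2).mean(0).round(),rect(tomm(d,c,6)))
E
python3 - <<'E'
from m import *
d=grab('wrist'); rests(d)
a=np.radians(-21.9); g=np.array([450.8,13.3])-5*np.array([np.cos(a),np.sin(a)])
down(*g,160,-21.9)
robot.move_linear([*g,111],speed=60,f_stop=8)
print(robot.current_tcp_pos())
robot.move_gripper(0.0); print(robot.current_gripper_width(),robot.current_finger_force())
robot.move_linear([*g,200],speed=100)
print(robot.current_gripper_width(),robot.current_finger_force(),robot.current_contact_force(),robot.current_t())
grab('scene','s1'); d=grab('wrist','w2')
b=np.vstack([cv2.resize(cv2.imread('pics/s1.png')[130:290,200:420],(560,400)) ]); cv2.imwrite('pics/s1c.png',b)
E
```

```text
W [147. 239.] (array([389.8, 268.9]), 85.9, 61.4, 170.1)
W [266. 160.] (array([449.2,  40.3]), 65.1, 26.1, 158.3)
W [ 72. 127.] (array([601. , 291.6]), 62.0, 58.6, 68.6)
W [486. 128.] (array([ 372.5, -285.4]), 88.6, 83.9, 68.6)
W [460.   8.] (array([ 548. , -287.2]), 88.3, 23.2, 74.4)
[446.48385885  15.09711117 111.25728397]
0.004193242391191184 0.0
0.003919262662842729 0.0 [-0.11611995 -0.96925173 -0.61737676] 6.4917
```

View pics/w2.png

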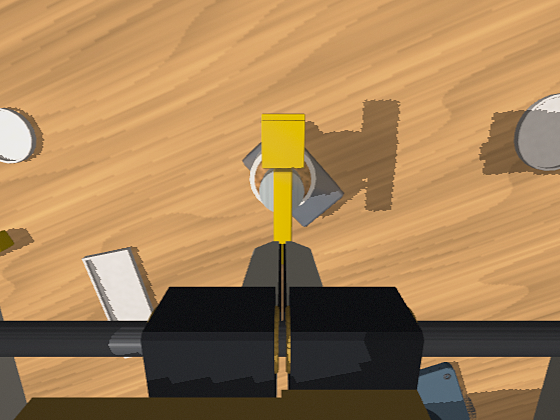

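The gripper shut fully without the scraper, which still lies on the pile with its blade at (283,140) and its handle from (283,168) to (283,243). I'll check its height by comparing views.

Run:
```python
from m import *
d=grab('wrist'); print(d['eye'])
for z in(90,100,108,116,124): print(z,'tip',ray(d,283,113.5,z)[:2],'bl',ray(d,283,168,z)[:2],'end',ray(d,283,243,z)[:2])
robot.move_gripper(1.0)
robot.move_linear([446,15,330],speed=200)
d=grab('wrist')
y=[c for c in comps(yellow(d)) if 230<c[:,0,0].mean()<330]
for c in y: print('Y',c.reshape(-1,2).min(0),c.reshape(-1,2).max(0))
r0,r1=min(c[:,0,1].min() for c in y),max(c[:,0,1].max() for c in y); print(d['eye'])
for z in(90,100,108,116,124): print(z,'tip',ray(d,281.5,r0,z)[:2],'end',ray(d,281.5,r1,z)[:2])
d=grab('top'); 
for c in comps(yellow(d))[:2]:
  for z in (100,112,120): print(rect(tomm(d,c,z)))
```

```text
[523.77941091 -14.68615994 393.99912531]
90 tip [510.21089904 -10.55586847] bl [465.65045703   7.30469568] end [396.82216343  34.89221722]
100 tip [510.65723295 -10.69173372] bl [467.56259917   6.58131019] end [400.99840069  33.26134486]
108 tip [511.01430008 -10.80042591] bl [469.09231289   6.0026018 ] end [404.3393905   31.95664697]
116 tip [511.37136721 -10.9091181 ] bl [470.6220266    5.42389341] end [407.68038031  30.65194908]
124 tip [511.72843434 -11.0178103 ] bl [472.15174031   4.84518502] end [411.02137012  29.34725119]
Y [276 148] [288 215]
Y [268 109] [297 146]
[523.64084695 -14.84871293 523.65436023]
90 tip [509.9121967   -9.22993315] end [381.47753734  42.4413575 ]
100 tip [510.22877717  -9.35950131] end [384.75580046  41.12025766]
108 tip [510.48204155  -9.46315584] end [387.37841096  40.06337779]
116 tip [510.73530593  -9.56681037] end [390.00102146  39.00649792]
124 tip [510.98857031  -9.6704649 ] end [392.62363195  37.94961805]
(array([488. , 420.1]), 156.6, 39.7, 90.7)
(array([487.5, 415.8]), 154.7, 39.2, 90.7)
(array([487.1, 413. ]), 153.5, 38.9, 90.7)
(array([749.7, 264.5]), 156.0, 43.6, 1.9)
(array([746.2, 262. ]), 154.2, 43.0, 1.9)
(array([743.8, 260.3]), 153.0, 42.7, 1.9)
```

View pics/s1c.png

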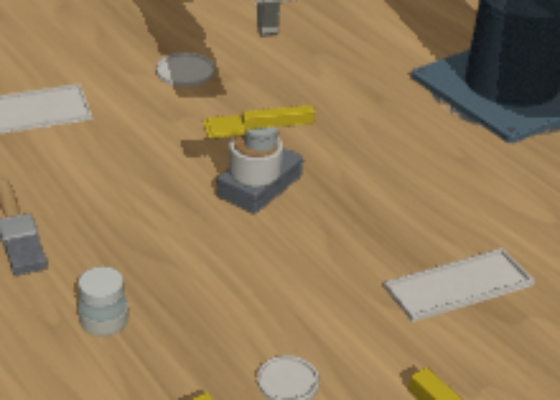

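Run:
```python
from m import *
s=grab('scene')
y=[c for c in comps(yellow(s),20)]
for c in y: print('Y',c.reshape(-1,2).mean(0).round(),c.reshape(-1,2).min(0),c.reshape(-1,2).max(0),rect(c.astype(np.float32)))
for z in(90,104,113,122): print(z,proj(s,(390.6,37.5,z)),proj(s,(511,-10.9,z)))
robot.move_gripper(0.0)
robot.move_linear([446,15,200],speed=200)
d=grab('wrist'); print('tcp px',proj(d,robot.current_tcp_pos()),robot.current_tcp_pos())
h=grab('scene','s2'); print(proj(h,robot.current_tcp_pos()))
cv2.imwrite('pics/c2.png',cv2.resize(h['img'][110:230,240:380],None,fx=4,fy=4))
```

```text
Y [249. 310.] [213 287] [285 334] (array([251.1, 309.7]), 76.5, 18.3, 153.4)
Y [391. 308.] [361 277] [423 339] (array([389.5, 307.5]), 77.8, 18.4, 45.0)
Y [301. 178.] [280 173] [322 184] (array([301.3, 177.8]), 42.4, 8.0, 170.1)
90 (np.float64(321.8182680004012), np.float64(181.3949955829236)) (np.float64(279.938861640116), np.float64(185.56568970094153))
104 (np.float64(322.1304603823296), np.float64(177.57175015753083)) (np.float64(279.9536345584299), np.float64(181.71387031831884))
113 (np.float64(322.3335095591249), np.float64(175.08512049822662)) (np.float64(279.96324454648607), np.float64(179.2082084392624))
122 (np.float64(322.5384312590647), np.float64(172.57555909567427)) (np.float64(279.97294453075324), np.float64(176.679081382733))
tcp px (np.float64(283.72694141327247), np.float64(237.393701507828)) [447.04365344  14.76086411 201.365284  ]
(np.float64(303.78231015550926), np.float64(151.1823980102497))
```

View pics/c2.png

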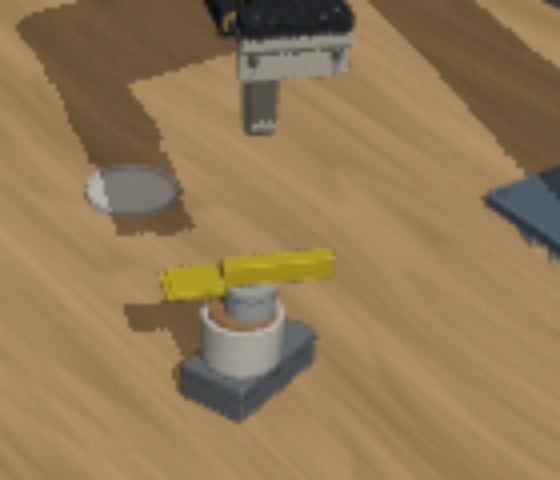

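The scene crop shows the pile intact. The closed fingertips are at crop (260,131), or pixel (305,143), while the reported TCP projects to (304,151), so the real tips seem to be 20–30 mm above the reported TCP. I'll check by touching bare counter.

Run:
```python
from m import *
s=grab('scene')
for z in(200,215,225,235): print(z,proj(s,(446,15,z)))
down(446,-140,150,-21.9)
robot.move_linear([446,-140,25],speed=120)
print(robot.current_contact_force(), robot.current_tcp_pos())
r=robot.move_linear([446,-140,-8],speed=15,f_stop=4); print(r,robot.current_tcp_pos(),robot.current_contact_force(),robot.current_t())
grab('scene','s3')
robot.move_linear([446,-140,60],speed=120)
```

```text
200 (np.float64(304.1270380314266), np.float64(151.56487037134204))
215 (np.float64(304.340288017831), np.float64(146.94980520642284))
225 (np.float64(304.48439113405755), np.float64(143.83118708566047))
235 (np.float64(304.6300731208043), np.float64(140.67839972315164))
[-0.30866803  0.22335173  0.36758865] [ 446.63100679 -140.14860195   25.65050061]
False [ 446.05652535 -140.03726068   -7.93451976] [-0.38796769  0.66410545  0.77356804] 15.7
```

Run:
```python
from m import *
robot.move_linear([446,-140,-6],speed=150)
r=robot.move_linear([446,-140,-40],speed=15,f_stop=4); print(r,robot.current_tcp_pos(),robot.current_contact_force(),robot.current_t())
robot.move_linear([446,-140,60],speed=120)
```

```text
True [ 445.96874255 -139.9775233   -28.62653017] [-0.83141613  0.10216613  5.50011653] 18.4917
```

```bash
cat >> m.py <<'E'
D=28.5   # true fingertips are D above reported TCP
def ptp(x,y,z,yaw): robot.move_ptp([x,y,z-D],[np.pi,0,np.radians(yaw)])
def lin(x,y,z,speed=100,f=None): return robot.move_linear([x,y,z-D],speed=speed,f_stop=f)
def st(m=''): print(m,np.round(robot.current_tcp_pos(),1)+[0,0,D],'grip',round(robot.current_gripper_width()*93,1),robot.current_finger_force(),np.round(robot.current_contact_force(),1),robot.current_t())
E
python3 - <<'E'
from m import *
lin(446,-140,180,200)
robot.move_gripper(0.6)
a=np.radians(-21.9); g=np.array([450.8,13.3])-5*np.array([np.cos(a),np.sin(a)])
ptp(*g,160,-21.9)
print(lin(*g,110.5,60,8)); st()
robot.move_gripper(0.0); st('closed')
lin(*g,150,80); lin(*g,230,150); st('lifted')
grab('wrist','w3')
E
```

```text
False
 [446.5  15.2 110.8] grip 56.1 0.0 [0.8 0.3 0.7] 22.65
closed [446.1  15.1 110.5] grip 15.7 30.00009298324585 [-0.6  0.1  0.3] 23.3667
lifted [445.5  15.3 229. ] grip 15.7 29.99966651201248 [-1.   0.4 -0.9] 24.6917
```

View pics/w3.png

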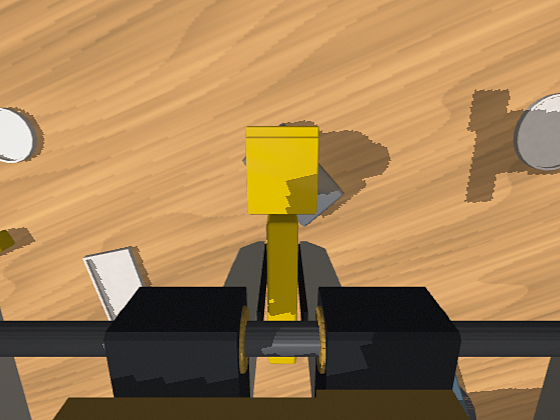

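The scraper is held: 15.7 mm grip, blade at (282,170), straight in the fingers.

Run:
```python
from m import *
d=grab('wrist'); print('tip',ray(d,282.5,126,227)[:2],'blade end',ray(d,282.5,214,229)[:2])
p=robot.current_tcp_pos()[:2]; t=ray(d,282.5,126,227)[:2]
gx=np.dot(t-p,[np.cos(np.radians(-21.9)),np.sin(np.radians(-21.9))]); print('tip ahead',gx,'(70 expected)')
off=gx-65 if abs(gx-70)<8 else 5
a=np.radians(-9.9); g=np.array([354.5,275.1])-off*np.array([np.cos(a),np.sin(a)])
ptp(*g,120,-9.9)
lin(*g,30,100); st('above')
print(lin(*g,9.3,20,4)); st('down')
robot.move_gripper(0.3); st('open')
lin(*g,40,60); robot.move_gripper(0.7); lin(*g,180,200)
d=grab('top')
rests(d)
for c in comps(yellow(d)): print('Y',rect(tomm(d,c,12)))
# go look at the rest of the pile
ptp(447,10,290,21.4)
d=grab('wrist','w4'); print(robot.current_t(),d['eye'])
cv2.imwrite('pics/w4c.png',cv2.resize(d['img'][60:260,180:380],None,fx=3,fy=3,interpolation=cv2.INTER_NEAREST))
```

```text
tip [510.55208177  -9.91995917] blade end [469.34803858   6.62226517]
tip ahead 70.08419038157308 (70 expected)
above [350.1 276.1  30.4] grip 15.5 29.99969869852066 [ 0.   0.2 -0.9] 26.9917
True
down [349.3 275.9   9.5] grip 15.6 30.000939667224884 [-0.   0.3  5.1] 27.9667
open [348.4 275.5   8.9] grip 27.6 0.0 [-0.   0.3  0.4] 28.4333
W [418. 295.] (array([ 372.2, -285.1]), 84.8, 81.0, 90.8)
W [190. 201.] (array([600.8, 290.3]), 57.1, 56.5, 0.6)
W [421. 205.] (array([ 598. , -301.5]), 127.1, 84.8, 164.3)
W [526.  68.] (array([ 966.6, -586.1]), 174.5, 36.0, 90.4)
W [504.  40.] (array([1046.7, -527. ]), 92.4, 66.4, 126.9)
W [509.   8.] (array([1128.1, -553.8]), 99.0, 57.2, 90.3)
W [451.  31.] (array([1071.5, -386.4]), 220.9, 122.0, 42.1)
W [405.  45.] (array([1051.3, -297.9]), 383.1, 207.5, 89.9)
W [309.  37.] (array([1050.3,   -2.8]), 207.5, 186.5, 179.8)
W [233.  38.] (array([1050.6,  194.7]), 204.8, 188.7, 0.3)
W [78. 76.] (array([799.1, 536.2]), 750.9, 527.6, 5.0)
Y (array([386.2, 268.9]), 57.9, 32.1, 170.6)
Y (array([493.2, 451.9]), 170.4, 45.6, 90.7)
Y (array([775.6, 283.7]), 168.7, 47.4, 0.6)
32.0 [524.96470153  41.01663227 455.36677868]
```

View pics/w4c.png

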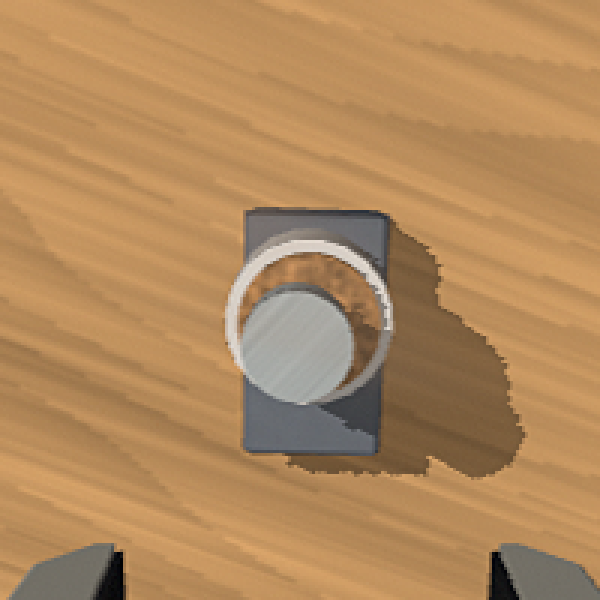

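The crop shows the tin top at crop (299,347) r 56, the pot rim circle at (309,323) r 83, and the box-top corners at (245,210), (389,212), (378,452) and (243,452). Next is the tin.

Run:
```python
from m import *
d=grab('wrist')
P=lambda u,v,z: ray(d,180+u/3,60+v/3,z)[:2]
tin=P(299,347,104); pot=P(309,323,76); B=np.array([P(*c,34) for c in((245,210),(389,212),(378,452),(243,452))],np.float32)
print('tin',tin,'pot',pot,'box',rect(B)); np.savez('p.npz',tin=tin,pot=pot,box=B)
robot.move_gripper(1.0)
lin(*tin,120,150); print(lin(*tin,88,60,6)); st()
robot.move_gripper(0.0); st('closed')
lin(*tin,130,80); lin(*tin,180,150); st('up')
t=np.array([600.9,290.8])
ptp(*t,90,25); lin(*t,25,80); print(lin(*t,10.3,20,4)); st('down')
robot.move_gripper(0.65); lin(*t,40,60); lin(*t,160,200)
robot.move_gripper(1.0)
ptp(447,10,240,21.4)
d=grab('wrist','w5'); st()
cv2.imwrite('pics/w5c.png',cv2.resize(d['img'][60:260,180:380],None,fx=3,fy=3,interpolation=cv2.INTER_NEAREST))
```

```text
tin [449.34904306  14.74891529] pot [453.35509779  12.4798174 ] box (array([440.8,   5.5]), 104.4, 58.9, 20.1)
False
 [449.3  14.7  87.8] grip 93.1 0.0 [0.2 0.  0.2] 34.6833
closed [449.3  14.7  88. ] grip 38.6 29.999997317790985 [ 0.5 -0.2 -0.2] 35.5833
up [449.   14.8 179.3] grip 38.7 29.999821186065674 [ 0.3 -0.1 -1.1] 36.7417
True
down [600.6 290.7  11. ] grip 39.1 30.00071793794632 [-0.1  0.3  4.1] 39.6
 [447.6  10.6 239.8] grip 92.8 0.0 [ 0.5 -0.   0.4] 43.6083
```

View pics/w5c.png

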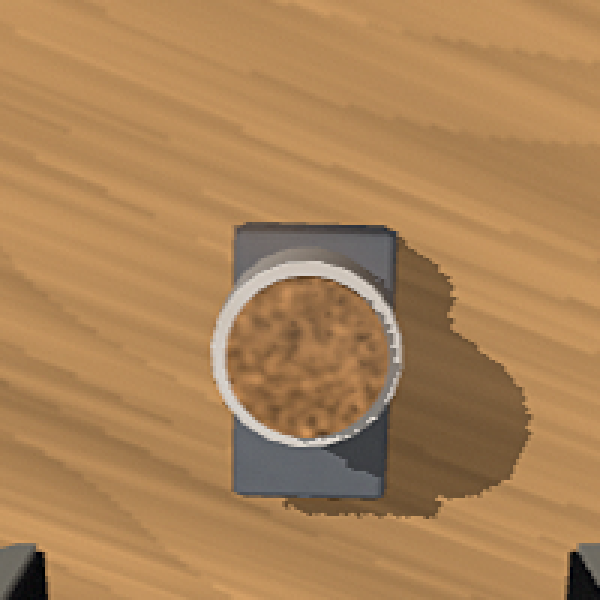

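The pot still stands on the box, with its rim centred at crop (307,353). The box-top corners are (235,226), (397,227), (384,497) and (234,493). Next is the pot.

Run:
```python
from m import *
d=grab('wrist')
P=lambda u,v,z: ray(d,180+u/3,60+v/3,z)[:2]
pot=P(307,353,76); B=np.array([P(*c,34) for c in((235,226),(397,227),(384,497),(234,493))],np.float32)
print('pot',pot,'box',rect(B))
lin(*pot,100,150); print(lin(*pot,47,60,6)); st()
robot.move_gripper(0.0); st('closed')
lin(*pot,100,60); lin(*pot,150,150); st('up')
t=np.array([372.3,-285.3])
ptp(*t,90,-35); lin(*t,30,80); print(lin(*t,15.0,15,5)); st('down')
robot.move_gripper(0.9); lin(*t,60,60); lin(*t,140,200)
robot.move_gripper(1.0)
ptp(441,5,180,21)
d=grab('wrist','w6'); st()
h=cv2.cvtColor(d['img'],cv2.COLOR_BGR2HSV); m=(h[...,1]<90)&(h[...,2]>50)&(h[...,2]<140); m[:60]=0;m[280:]=0;m[:,:180]=0;m[:,380:]=0
for c in comps(m,500): print(c.reshape(-1,2).mean(0),rect(tomm(d,c,34)))
cv2.imwrite('pics/w6c.png',cv2.resize(d['img'][60:260,180:380],None,fx=3,fy=3,interpolation=cv2.INTER_NEAREST))
```

```text
pot [454.3821534   12.75938285] box (array([441.5,   5.5]), 104.2, 58.6, 20.2)
False
 [454.7  12.7  47.2] grip 92.9 0.0 [0.  0.  0.6] 45.775
closed [454.4  12.8  47.1] grip 63.4 30.000233834143728 [-0.4 -1.1  1.4] 46.3583
up [454.2  12.8 149.5] grip 63.8 29.99958691885695 [-1.5  0.5 -2.4] 47.875
True
down [ 372.2 -285.2   16.1] grip 63.7 30.000924258492887 [0.1 0.6 4.7] 50.8333
 [441.1   4.  179.8] grip 92.6 0.0 [ 0.  -0.4 -0.1] 54.475
[280.54601227 184.89263804] (array([441.8,   5.8]), 105.2, 59.2, 20.1)
```

View pics/w6c.png

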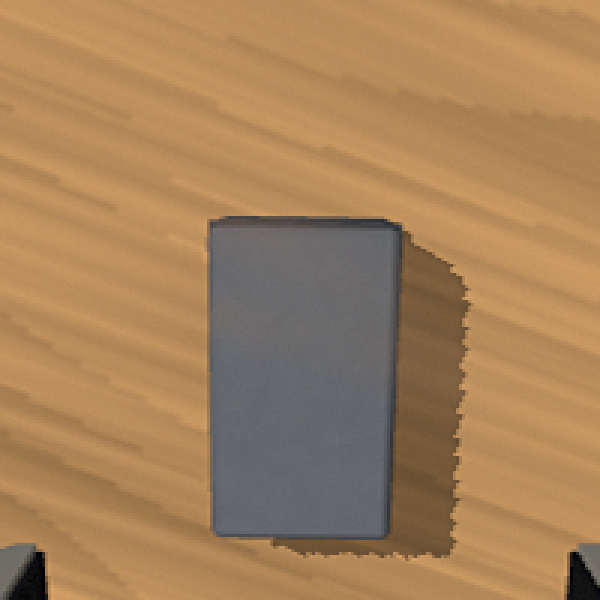

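The box stands alone, its centre at crop (303,378) and nearly square to the tool. Next is the box.

Run:
```python
from m import *
g=np.array([441.2,5.5])
ptp(*g,70,20.3); print(lin(*g,9.5,50,6)); st()
robot.move_gripper(0.0); st('closed')
lin(*g,60,60); lin(*g,120,150); st('up')
t=np.array([598,-301.5])
ptp(*t,80,-15.7); lin(*t,25,80); print(lin(*t,11.5,15,5)); st('down')
robot.move_gripper(0.85); lin(*t,60,60); lin(*t,200,200)
robot.move_ptp([300,-100,300],[np.pi,0,0]); st()
grab('top','t9'); d=grab('scene','s9')
a=cv2.imread('pics/t9.png')
cv2.imwrite('pics/t9c.png',cv2.resize(a[80:350,150:470],(800,600),interpolation=cv2.INTER_CUBIC)[:600])
cv2.imwrite('pics/s9c.png',cv2.resize(d['img'][130:310,170:430],(800,554),interpolation=cv2.INTER_CUBIC))
```

```text
False
 [441.5   5.4   9.8] grip 92.6 0.0 [ 1.2 -0.8  0.1] 56.35
closed [441.2   5.5   9.5] grip 59.8 29.9917334318161 [-0.4  0.3  1.3] 56.975
up [440.8   5.6 119.4] grip 60.2 29.99197483062744 [ 0.3  0.3 -1.6] 58.5167
True
down [ 597.9 -301.4   12.6] grip 59.7 29.993944466114044 [ 0.6 -0.9  5.2] 61.425
 [ 300.6 -100.5  328.3] grip 79.1 0.0 [-0.4  0.3  0.1] 65.2167
```

View pics/t9c.png

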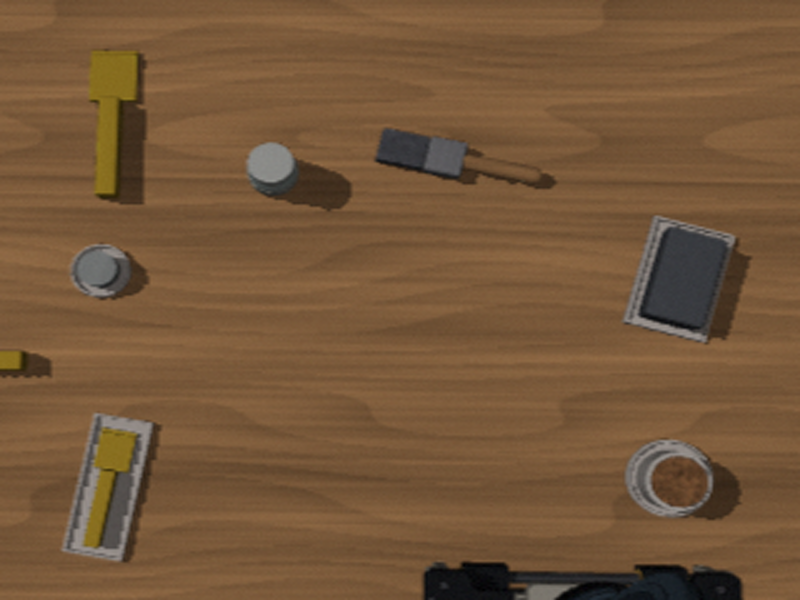

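View pics/s9c.png

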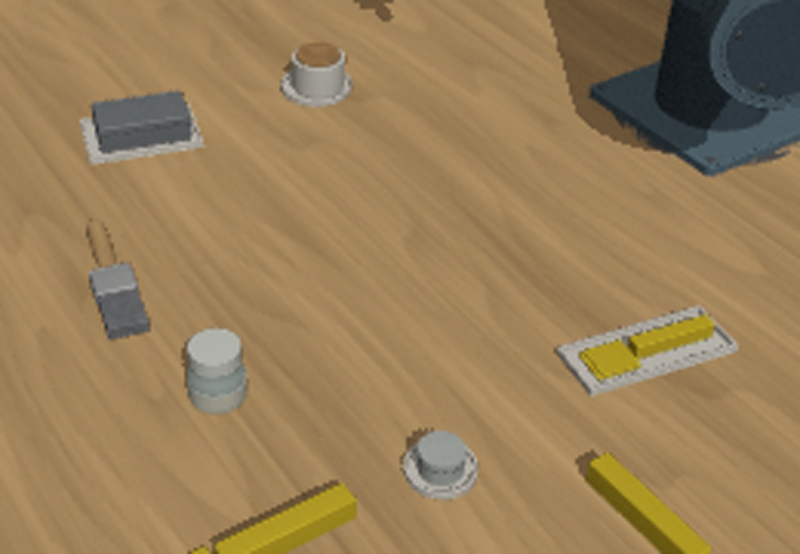

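Both views show the box, pot, tin and scraper flat inside their rests. Each one touched down at its rest's floor height, and the jar and brush have not moved.

```bash
python3 -c "
from bench import robot
print(robot.hand_in())"
```

```text
the job is handed in; nothing more can be done
None
```

I took the pile apart and set the box, pot, tin and scraper flat in their own rests without tipping any of them; the jar and brush weren't touched, and I handed the job in at about 65 s on the robot's clock.

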